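# Put three mixed-up wrap tools back into their own nests

## Task

The tape measure, the hand block and the mist bottle have been put back in each other's places in the organiser. Put each one into the cut-out made for it - tape measure in the narrow oblong, block in the wide oblong, bottle in the round hole - standing or lying flat on the cut-out's floor, using the empty spare tray or another clear spot to make room. Keep the bottle upright and leave the torch, tin and blue squeegee where they are.

Things in the scene. Friction and masses are not known exactly. Their poses are not given: they have to be found in the camera images.
- tape_case: Pocket tape measure standing upright: body 32 mm thick (x), 72 mm long (y), 62 mm high, rounded top, 0.21 kg. Origin on the underside, on the middle of the thickness; the middle of the length lies 2 mm from it towards +y. At the start it stands across the round hole of nest_bottle, on the top face.
- sanding_block: Two-layer foam-and-plastic hand block, rigid, a plain oblong 47 mm (x) by 87 mm (y) and 32 mm high, 0.03 kg. Origin at the centre of its underside. At the start it lies crosswise over the cut-out of nest_tape, on the top face.
- mist_bottle: Small round mist bottle with a capped pump, standing: 136 mm tall; body 41 mm diameter up to 75 mm, sloping shoulder to 96 mm, then the pump collar and cap, 23 mm wide at the collar and 19 mm at the top: pinch it there, 0.1 kg. Origin at the centre of its underside, z along the bottle. At the start it stands loosely in the large oblong cut-out of nest_block.
- nest_tape: Home of the tape measure: the narrow oblong cut-out, 42 mm (x) by 84 mm (y) with a 30 mm wide thumb notch in the middle of each long side, deep 12 mm, in the middle of a fixed insert of the organiser, 110 mm (x) by 135 mm (y), 24 mm high. Origin: centre of the insert's underside, 4 mm above the table, z up; the cut-out's floor is 12 mm and the top face 24 mm above it.
- nest_block: Home of the hand block: the wide oblong cut-out, 56 mm (x) by 96 mm (y) with a 30 mm wide thumb notch in the middle of each long side, deep 12 mm, in the middle of a fixed insert of the organiser, 110 mm (x) by 135 mm (y), 24 mm high. Origin: centre of the insert's underside, 4 mm above the table, z up; the cut-out's floor is 12 mm and the top face 24 mm above it.
- nest_bottle: Home of the mist bottle: the round hole, 51 mm diameter, deep 12 mm, in the middle of a fixed insert of the organiser, 110 mm (x) by 135 mm (y), 24 mm high. Origin: centre of the insert's underside, 4 mm above the table, z up; the cut-out's floor is 12 mm and the top face 24 mm above it. The four inserts stand two by two in any order, axes parallel, 117 mm apart in x, 140 mm in y.
- spare_tray: Empty spare insert, a free place to set a thing down: one large oblong tray 96 mm (x) by 121 mm (y), deep 12 mm, in the middle of a fixed insert of the organiser, 110 mm (x) by 135 mm (y), 24 mm high. Origin: centre of the insert's underside, 4 mm above the table, z up; the cut-out's floor is 12 mm and the top face 24 mm above it.
- flashlight: Bystander: black hand torch lying on the table near the organiser, 115 mm long (x), 33 mm thick. Origin at the centre of its underside.
- polish_tin: Bystander: round pale tin with a dark lid standing on the table near the organiser, 67 mm diameter, 41 mm high. Origin at the centre of its underside.
- felt_squeegee: Bystander: flat blue squeegee card with a felt edge lying on the table behind the organiser, 70 by 100 mm, 13 mm high. Origin at the centre of its underside.
There are look-alikes about, which are no part of the job. Leave any purple look-alike of the mist_bottle alone. What is shaped like the tape_case but orange is not meant.

How it is judged:
By the outcome, as a careful person would: the job done as asked, in the order asked, and still so for the second after the job is handed in, with the robot touching nothing.
It also fails if it takes over 88 s, if anything falls off the work surface, if the arm or the gripper's body presses on something with over 40 N, if the wrist force passes 120 N, or if a joint passes its speed limit or range.

## Robot

A 6-joint arm with a two-finger parallel gripper is mounted at the origin on a cart in front of the work surface, level with it; the furniture and walls round the work are solid. World frame = base frame: x ahead of the robot, y to its left, z up, the work surface at z = 0. Lengths are in mm, angles in rad, forces in N, time in s.
With the tool pointing down it reaches from about 350 to 975 mm from the base axis. Payload 7.1 kg.
Tool frame: the origin (TCP) lies on the centre line of the jaws, within the pads' length; the fingertips stand 17 mm ahead of it and the grasp point (between the pads) lies 2 mm behind it (tip_extent is the distance from the TCP to the fingertips, in mm); z points along the fingers, y is the line along which they close (so a half turn about z gives the same grasp; the last joint's range is limited). The gripper opens to 88 mm and grips with 3 to 60 N. Pads are 20 mm wide; open, the fingers measure 115 mm over their backs; the gripper's body (75 mm by 178 mm) begins 61 mm behind the grasp point.
Start: joints at [-1.166, 0.423, 1.63, -0, 1.089, -0.019], TCP at [257.032, -569.684, 239.675] pointing down, gripper open.
Joint ranges: [-3, 3], [-0.9, 2.11], [0.09, 2.58], [-1.31, 4.45], [0.11, 2.69], [-2.54, 2.54]. Speed limits (rad/s): [2.39, 2.39, 3.01, 3.14, 3.14, 3.14].

## Interface

Orientations are given as a rotation vector (axis times angle).
In Python, from workcell import get_obs, get_image, camera_model, close_job, look_for, outline_of, pinpoint, tip_extent gives the robot as it stands.
- The arm moves only by the shell command python3 -m jog 'ROWS'. ROWS is text: rows parted by semicolons, each of 7 numbers parted by spaces: the shift along the tool's x, y, z as a fraction of full scale, then the turn, a rotation vector about the tool's x, y, z as a fraction of full scale, then the closure, from -1 (fully open) to 1 (shut). A call has 1 to 8 rows; each row is the pose to reach, as a shift and turn from the pose commanded when the call began, along the tool's axes at that moment; what a row does not reach only later rows make up. Full scale, the value 1, is 0.2 m for a shift and 30 degrees for a turn. A row lasts 1/10 s, in which the tool goes at most 50 mm and 8.59 degrees, less where a joint would pass 70% of its speed; a pose out of reach is approached as far as the arm can. A call with a number of a shift or a turn outside -1 to 1 is refused whole. A call with a gripper value outside its range is refused whole. The fingers move at their own pace and stop on an object; the grip force is fixed at half the most. Time passes only in rows, so rows that repeat a pose let the fingers close. It gives the time, the measured TCP pose, the force, the opening and the grip force at its end, in the units of the state.
- get_obs(): the state, without advancing time (a new reading comes with each control period).
- get_image(name): name is "scene" or "side" or "wrist"; returns the picture (420x560x3 uint8, red, green, blue); there is no depth.
- camera_model(name): a dict with "fx", "fy", "cx", "cy" (pixels), "origin" and "orientation" of the camera in the world; the wrist camera has in their place "tool_from_camera" (4x4, takes a point from camera to tool coordinates, whose origin is the TCP and whose axes are the flange's). Camera axes: x right, y down, z forward; pixel columns grow to the right and rows downward; lengths in mm; the calibration is good to about 2 mm. A picture is of the moment at which its call begins: read the wrist's pose just before it. camera_model takes no time and is no camera call.
- close_job(): hands the job in; it is judged then, once.
Trained networks look in the newest picture that a camera, given by its name, has taken for a name from the list of things; names that differ only in an ending like _2 or _b are one class to them, and where a whole thing is asked for, a point or a joint stands for the part that bears it (a point fixed in the world has none). Each returns a list of dicts, best first, with "confidence" (0 to 1); they miss things now and then, are a little off and sometimes report something else, mostly with a low value. They report only what shows in the picture. A call takes as long as a camera call. They do not tell look-alikes from the thing itself.
- look_for(target, camera): "xyz" ([x, y, z] in mm, in the coordinates of the camera as it stood for that picture, good to about 4 mm: the middle of the surface that is visible of it).
- outline_of(target, camera): "mask" (420x560 bool, what is visible of it).
- pinpoint(target, camera): "xyz" ([x, y, z] in mm, in the coordinates of the camera as it stood for that picture, good to about 4 mm: a listed point, or the origin of a listed thing).
The state is a dict: "t": time; "qpos": joint angles; "qvel": joint speeds; "joint_torque": joint torques, N m; "ee_pos": TCP position; "orientation": TCP orientation; "ft_force": force on the tool from outside, world axes, zero at the start; "moment": the same for the moment, N m; "width": finger opening in mm; "grasp_force": force on a finger pad.
Only numpy, scipy, OpenCV 4.12 (cv2) and the standard library are available. Lean on these libraries where they do the work, as an engineer would, in place of code of your own. Each camera call takes 0.05 s, during which the arm holds its last target. There are 200 camera calls.

## Working session

There is one attempt and no reset: what is moved stays moved. The work goes in short steps, Python scripts to look and compute and a shell command to move; the robot and the scene stay as the last step left them, time stands still between calls to the robot, and variables do not carry over. Pictures are saved under pics/ and viewed, at most 15 in all, crops included, and the job is handed in when it is done.

```bash
ls; mkdir -p pics
cat > h.py <<'E'
import numpy as np, cv2
from scipy.spatial.transform import Rotation as R
from workcell import *
def campose(cam,obs=None):
    m=camera_model(cam)
    if 'tool_from_camera' in m:
        o=obs or get_obs(); T=np.eye(4);T[:3,:3]=R.from_rotvec(o['orientation']).as_matrix();T[:3,3]=o['ee_pos']
        return T@np.array(m['tool_from_camera']),m
    T=np.eye(4);q=np.array(m['orientation'],float)
    T[:3,:3]=(R.from_rotvec(q).as_matrix() if q.shape==(3,) else q if q.shape==(3,3) else R.from_quat(q).as_matrix());T[:3,3]=m['origin'];return T,m
def ray(T,m,uv):
    d=T[:3,:3]@np.array([(uv[0]-m['cx'])/m['fx'],(uv[1]-m['cy'])/m['fy'],1]);return T[:3,3],d
def onz(T,m,uv,z):
    o,d=ray(T,m,uv);return o+d*(z-o[2])/d[2]
def proj(T,m,p):
    q=np.linalg.inv(T)@np.append(p,1);return np.array([m['fx']*q[0]/q[2]+m['cx'],m['fy']*q[1]/q[2]+m['cy']])
def w(T,p): return (T@np.append(p,1))[:3]
def snap(cam,name):
    o=get_obs();T,m=campose(cam,o);im=get_image(cam);cv2.imwrite('pics/'+name+'.png',im[:,:,::-1]);return T,m,im
E
python3 - <<'E'
from h import *
np.set_printoptions(precision=1,suppress=True)
for c in('scene','side'):
    T,m,im=snap(c,c+'0'); print(c,m)
    for n in 'tape_case sanding_block mist_bottle nest_tape nest_block nest_bottle spare_tray flashlight polish_tin felt_squeegee'.split():
        for r in pinpoint(n,c)[:2]: print(n,round(r['confidence'],2),w(T,r['xyz']))
print(get_obs(), camera_model('wrist'))
a=cv2.imread('pics/scene0.png');b=cv2.imread('pics/side0.png')
E
```

```text
pics
scene {'fx': 400.2443483433955, 'fy': 400.2443483433955, 'cx': 280.6315536531556, 'cy': 210.35105100738843, 'origin': array([212.5, 550.4, 556.7]), 'orientation': array([-0.7,  2.5, -1.2])}
tape_case 0.71 [ 607.6 -147.6   31.1]
tape_case 0.69 [ 753.2 -162.    -0.3]
sanding_block 0.74 [ 495.6 -158.5   28.7]
sanding_block 0.49 [584.5  -5.7   5.5]
mist_bottle 0.76 [589.4 -10.8  15. ]
mist_bottle 0.68 [593.  133.1  -0.8]
nest_tape 0.98 [ 495.7 -160.3    3.3]
nest_block 0.75 [584.6  -7.7  -0.6]
spare_tray 0.9 [468.1 -19.6   5.4]
flashlight 0.75 [347.8 -66.5  -0.3]
polish_tin 0.95 [ 373.5 -187.9   -5. ]
felt_squeegee 0.88 [714.8 -29.3  -0. ]
side {'fx': 401.91982436882023, 'fy': 401.91982436882023, 'cx': 278.8576737645471, 'cy': 210.29602460362563, 'origin': array([399.9, 645.1, 531.2]), 'orientation': array([-0.3,  2.6, -1.4])}
tape_case 0.92 [ 614.  -147.9   27. ]
tape_case 0.88 [ 756.2 -165.9   -2.5]
sanding_block 0.8 [ 486.9 -159.5   24.9]
mist_bottle 0.9 [590.3 133.8  -3.5]
mist_bottle 0.57 [588.9 -13.2  11.9]
nest_tape 0.92 [ 491.6 -158.7    4.1]
nest_tape 0.3 [ 605.  -141.9    
[... 235 characters left out ...]
ueegee 0.69 [721.8 -31.7  -3.4]
{'t': 1.1, 'qpos': array([-1.2,  0.4,  1.6,  0. ,  1.1, -0. ]), 'qvel': array([ 0., -0., -0., -0., -0.,  0.]), 'joint_torque': array([  0. , -54.5, -27.4,   0.1,   0. ,  -0. ]), 'ee_pos': array([ 257. , -569.7,  239.7]), 'orientation': array([3.1, 0.7, 0. ]), 'ft_force': array([ 0.2, -0.5,  0.3]), 'moment': array([0., 0., 0.]), 'grasp_force': 0.0, 'width': 87.74078196280044} {'fx': 307.29544569146907, 'fy': 307.29544569146907, 'cx': 284.64156190453684, 'cy': 209.26364527361227, 'tool_from_camera': array([[  -0. ,   -1. ,   -0.3,   77.5],
       [   1. ,   -0. ,    0. ,   -1.1],
       [  -0. ,   -0.3,    1. , -143.9],
       [   0. ,    0. ,    0. ,    1. ]])}
```

View pics/scene0.png

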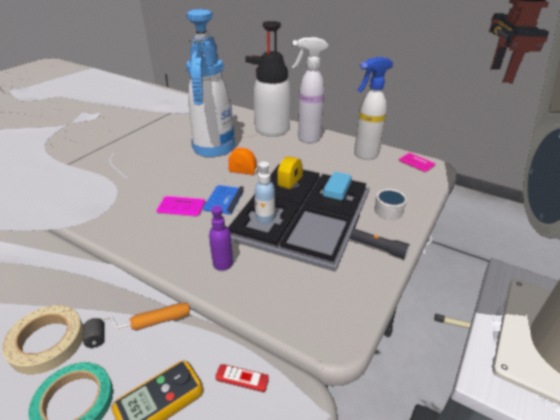

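View pics/side0.png

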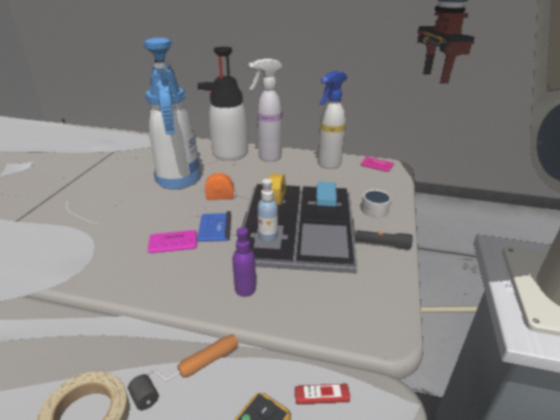

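```bash
cat >> h.py <<'E'
def yaw(o=None):
    X=R.from_rotvec((o or get_obs())['orientation']).as_matrix();return np.degrees(np.arctan2(X[1,0],X[0,0]))
def plan(p,yw,p0=None):
    """row values for going to TCP p, pointing down with tool x at yaw yw (deg)"""
    o=get_obs();M=R.from_rotvec(o['orientation']).as_matrix()
    a=np.radians(yw);G=np.array([[np.cos(a),np.sin(a),0],[np.sin(a),-np.cos(a),0],[0,0,-1]])
    print('at',np.round(o['ee_pos'],1),'yaw',round(yaw(o),1),'shift',np.round(M.T@(np.array(p)-o['ee_pos'])/200,4),'turn',np.round(np.degrees(R.from_matrix(M.T@G).as_rotvec())/30,4))
E
python3 - <<'E'
from h import *
np.set_printoptions(precision=1,suppress=True)
Ts,ms=campose('side');Tc,mc=campose('scene')
for n,a,b in [('yel',(332,165),(368,155)),('lil',(270,158),(311,140)),('blk',(228,155),(272,132)),('blue',(177,180),(213,148))]: print(n,onz(Ts,ms,a,0),onz(Tc,mc,b,0))
for n,a in [('yelTop',(333,75)),('lilTop',(265,62)),('blueTop',(158,42))]:
    for z in (200,300): print(n,onz(Ts,ms,a,z))
plan([450,-110,340],9); plan([380,-350,400],9)
E
```

```text
yel [ 506.2 -405.     0. ] [ 507. -412.    0.]
lil [ 692.  -403.5    0. ] [ 682.9 -406.1    0. ]
blk [ 820.4 -391.     0. ] [ 808.  -388.7    0. ]
blue [ 899.5 -209.9    0. ] [ 896.9 -215.1    0. ]
yelTop [ 547.5 -611.2  200. ]
yelTop [ 502.9 -231.9  300. ]
lilTop [ 793. -714.  200.]
lilTop [ 674.3 -303.6  300. ]
blueTop [1304.7 -921.7  200. ]
blueTop [1031.5 -448.6  300. ]
at [ 257.  -569.7  239.7] yaw 24.3 shift [ 1.8 -1.7 -0.5] turn [ 0.  -0.   0.5]
at [ 257.  -569.7  239.7] yaw 24.3 shift [ 1.  -0.7 -0.8] turn [ 0.  -0.   0.5]
```

```bash
sed -i 's/^import numpy.*/&\nnp.set_printoptions(precision=4,suppress=True)/' h.py
python3 -m jog '0.3 -0.25 -0.2 0 0 0.1 -1;0.6 -0.5 -0.3 0 0 0.2 -1;0.9 -0.85 -0.4 0 0 0.25 -1;0.9 -0.85 -0.4 0 0 0.25 -1;0.9 -0.85 -0.4 0 0 0.25 -1;0.9 -0.85 -0.4 0 0 0.25 -1;0.9 -0.85 -0.4 0 0 0.25 -1;0.9 -0.85 -0.4 0 0 0.25 -1'
python3 -c "
from h import *
plan([450,-110,340],9)"
```

```text
t: 1.9
ee_pos: [351.1, -341.4, 319.6]
orientation: [3.107, 0.459, -0.0]
ft_force: [-0.5, 0.0, -0.3]
width: 87.7
grasp_force: 0.0
at [ 351.1 -341.4  319.6] yaw 16.8 shift [ 0.8076 -0.9647 -0.1028] turn [0.0011 0.0004 0.2601]
```

```bash
python3 -m jog '0.8 -0.96 -0.1 0 0 0.26 -1;0.8 -0.96 -0.1 0 0 0.26 -1;0.8 -0.96 -0.1 0 0 0.26 -1;0.8 -0.96 -0.1 0 0 0.26 -1;0.8 -0.96 -0.1 0 0 0.26 -1;0.8 -0.96 -0.1 0 0 0.26 -1;0.8 -0.96 -0.1 0 0 0.26 -1;0.8 -0.96 -0.1 0 0 0.26 -1'
python3 - <<'E'
from h import *
T,m,im=snap('wrist','w1');np.savez('w1.npz',T=T);print(T[:3,3])
for n in 'tape_case sanding_block mist_bottle nest_tape nest_block nest_bottle spare_tray flashlight polish_tin'.split():
    for r in pinpoint(n,'wrist')[:2]: print(n,round(r['confidence'],2),w(T,r['xyz']),proj(T,m,w(T,r['xyz'])))
E
```

```text
t: 2.7
ee_pos: [448.6, -112.2, 339.0]
orientation: [3.132, 0.244, -0.002]
ft_force: [-0.3, 0.7, 0.3]
width: 88.2
grasp_force: 0.0
[525.0117 -99.4481 482.8012]
tape_case 0.91 [ 603.587  -147.9903   27.3397] [328.7623  63.6949]
tape_case 0.17 [ 375.3079 -196.991    -2.4131] [328.4294 219.8352]
sanding_block 0.7 [ 486.3271 -157.9393   25.5884] [319.6775 151.2333]
mist_bottle 0.82 [583.3106  -9.164   15.2369] [226.7901  64.0241]
mist_bottle 0.61 [592.6966 132.9837  -3.2476] [130.043   42.1282]
nest_tape 0.76 [ 490.223  -165.0375    2.9651] [323.0697 147.8826]
nest_block 0.88 [582.5061  -2.5166   3.0588] [223.6303  65.2714]
nest_bottle 0.67 [ 607.517  -139.2915    7.4114] [321.3103  62.0223]
spare_tray 0.68 [466.9159 -22.8318   1.8223] [229.5242 148.5049]
flashlight 0.59 [351.316  -65.1141  -1.7237] [247.9558 221.8725]
polish_tin 0.97 [ 374.359  -196.2266    0.4392] [328.1011 220.8529]
```

View pics/w1.png

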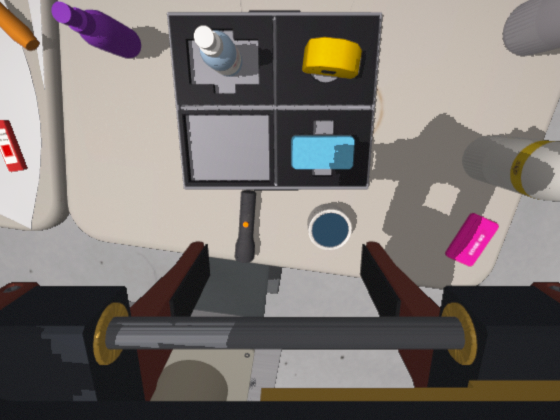

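```bash
python3 -m jog '0 0 0 0 0 -1 -1;0 0 0 0 0 -1 -1;0 0 0 0 0 -1 -1;0 0 0 0 0 -1 -1'; python3 -m jog '0 0 0 0 0 -1 -1;0 0 0 0 0 -1 -1;0 0 0 0 0 -1 -1;0 0 0 0 0 -1 -1'
python3 -c "
from h import *
plan([540,-150,310],99);print(get_obs()['qpos'])"
```

```text
t: 3.6
ee_pos: [449.0, -110.6, 339.7]
orientation: [2.959, 1.056, 0.0]
ft_force: [-0.3, 0.7, -1.0]
width: 87.9
grasp_force: 0.0
t: 4.0
ee_pos: [448.9, -110.6, 339.7]
orientation: [2.585, 1.786, 0.0]
ft_force: [-0.4, 0.2, -0.0]
width: 87.8
grasp_force: 0.0
at [ 448.9 -110.6  339.7] yaw 69.3 shift [-0.0231  0.4955  0.1486] turn [ 0.0002  0.     -0.9903]
[-0.2674  0.0621  1.8657  0.      1.2138  0.0941]
```

```bash
python3 -m jog '-0.02 0.5 0.15 0 0 -0.99 -1;-0.02 0.5 0.15 0 0 -0.99 -1;-0.02 0.5 0.15 0 0 -0.99 -1;-0.02 0.5 0.15 0 0 -0.99 -1;-0.02 0.5 0.15 0 0 -0.99 -1'
python3 - <<'E'
from h import *
T,m,im=snap('wrist','w2');np.savez('w2.npz',T=T);print(T[:3,3])
for n in 'tape_case sanding_block mist_bottle nest_tape nest_block nest_bottle spare_tray'.split():
    for r in pinpoint(n,'wrist')[:2]: print(n,round(r['confidence'],2),w(T,r['xyz']),proj(T,m,w(T,r['xyz'])))
E
```

```text
t: 4.5
ee_pos: [541.0, -150.3, 309.0]
orientation: [-2.046, -2.383, 0.001]
ft_force: [-1.2, 0.6, 0.7]
width: 88.1
grasp_force: 0.0
[528.04   -72.3113 452.9302]
tape_case 0.71 [ 756.116  -159.4482   -4.164 ] [422.7131 199.6383]
tape_case 0.58 [ 601.8391 -149.5338   28.0259] [328.226  182.6721]
sanding_block 0.67 [ 487.8798 -153.8592   26.7809] [247.4543 173.3636]
sanding_block 0.6 [470.2941 -22.5718   4.4541] [247.8375  72.8283]
mist_bottle 0.77 [585.4108 -11.9266  15.5768] [334.6929  77.3377]
nest_tape 0.82 [ 490.8523 -165.3563    0.7709] [250.5573 178.1986]
nest_block 0.74 [585.2025  -5.9506   6.0872] [334.316  73.442]
nest_bottle 0.95 [ 604.0799 -140.4011    8.8482] [329.1483 174.152 ]
spare_tray 0.91 [469.1084 -24.076    6.7217] [246.631   73.6504]
```

View pics/w2.png

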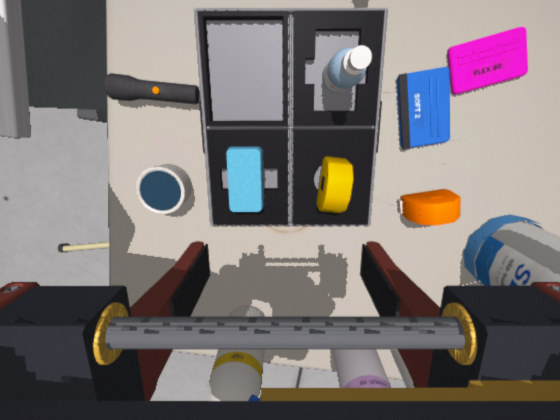

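```bash
cat > fit.py <<'E'
from h import *
def layout(p):
    c,s=np.cos(p[2]),np.sin(p[2]);Rm=np.array([[c,-s],[s,c]])
    L={'nest_tape':(-58.5,-70),'nest_bottle':(58.5,-70),'spare_tray':(-58.5,70),'nest_block':(58.5,70)}
    return {k:Rm@np.array(v)+p[:2] for k,v in L.items()},Rm
def rect(c,Rm,a,b,z): return [np.append(c+Rm@np.array([x*a/2,y*b/2]),z) for x,y in((-1,-1),(1,-1),(1,1),(-1,1))]
def shapes(p):
    C,Rm=layout(p);o=[]
    for k,(a,b) in {'nest_tape':(42,84),'spare_tray':(96,121),'nest_block':(56,96)}.items():
        o+=[(rect(C[k],Rm,a,b,28),(0,255,0)),(rect(C[k],Rm,a,b,16),(0,0,255))]
    for k in C: o.append((rect(C[k],Rm,110,135,28),(0,255,255)))
    t=np.linspace(0,2*np.pi,40)
    for z in(28,16): o.append(([np.append(C['nest_bottle']+25.5*np.array([np.cos(a),np.sin(a)]),z) for a in t],(255,255,0)))
    return o
def overlay(im,T,m,sh,box,k,name):
    x0,y0,x1,y1=box;c=cv2.resize(im[y0:y1,x0:x1],None,fx=k,fy=k,interpolation=cv2.INTER_CUBIC)
    for pts,col in sh:
        q=np.array([(proj(T,m,p)-[x0-.5,y0-.5])*k for p in pts]).astype(np.int32);cv2.polylines(c,[q],True,col,1)
    cv2.imwrite('pics/'+name+'.png',c)
E
python3 - <<'E'
from fit import *
from scipy.optimize import least_squares
ob={'nest_tape':[(495.7,-160.3),(491.6,-158.7),(490.2,-165),(490.9,-165.4)],'nest_bottle':[(606.3,-141.8),(607.5,-139.3),(604.1,-140.4)],'spare_tray':[(468.1,-19.6),(473.2,-22.1),(466.9,-22.8),(469.1,-24.1)],'nest_block':[(584.6,-7.7),(586.2,-6.1),(582.5,-2.5),(585.2,-6)]}
f=lambda p:np.concatenate([(layout(p)[0][k]-np.array(v)).ravel() for k,v in ob.items()])
r=least_squares(f,[536,-82,.15]);p=r.x;print(p,np.degrees(p[2]),{k:v for k,v in layout(p)[0].items()}, np.abs(r.fun).max())
np.save('p.npy',p);m=camera_model('wrist')
T=np.load('w2.npz')['T'];overlay(cv2.imread('pics/w2.png'),T,m,shapes(p),(190,0,390,240),2.5,'o2')
T1=np.load('w1.npz')['T'];overlay(cv2.imread('pics/w1.png'),T1,m,shapes(p),(160,0,390,200),2.4,'o1')
a=cv2.imread('pics/o2.png');b=cv2.imread('pics/o1.png');b=b[:,:300+252];c=np.zeros((600,500,3),np.uint8)
E
```

```text
[538.0726 -82.7659   0.1614] 9.247574759814908 {'nest_tape': array([ 491.582 , -161.2572]), 'nest_bottle': array([ 607.0613, -142.4552]), 'spare_tray': array([469.0838, -23.0767]), 'nest_block': array([584.5632,  -4.2747])} 4.142833670552676
```

View pics/o2.png

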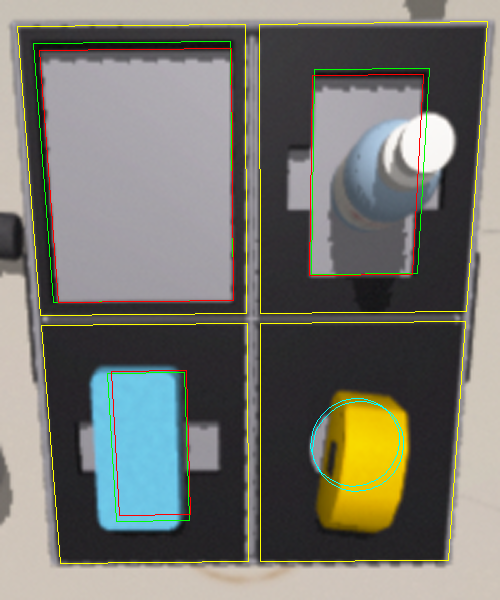

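View pics/o1.png

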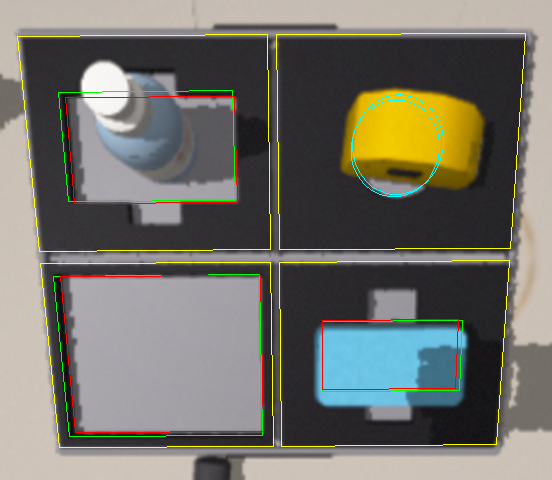

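```bash
cat > objs.py <<'E'
from fit import *
from scipy.optimize import minimize
m=camera_model('wrist')
def colmask(bgr,kind):
    h=cv2.cvtColor(bgr,cv2.COLOR_BGR2HSV)
    lo,hi={'block':((85,90,60),(105,255,255)),'tape':((20,120,70),(35,255,255))}[kind]
    k=cv2.inRange(h,lo,hi);k[:12]=0;n,l,s,_=cv2.connectedComponentsWithStats(k)
    return l,s
def pick(bgr,kind,T,guess):
    l,s=colmask(bgr,kind);u=proj(T,m,guess);best=min((i for i in range(1,len(s)) if s[i][4]>300),key=lambda i:abs(s[i][0]+s[i][2]/2-u[0])+abs(s[i][1]+s[i][3]/2-u[1]))
    c=np.vstack(cv2.findContours((l==best).astype(np.uint8),0,1)[0]);return cv2.convexHull(c)
def pts(kind,x,y,z,a):
    if kind=='block': P=[(i*23.5,j*43.5,k) for i in(-1,1) for j in(-1,1) for k in(0,32)]
    else: P=[(i*16,2+j*36,k) for i in(-1,1) for j in(-1,1) for k in(0,45)]+[(i*16,2+j*22,62) for i in(-1,1) for j in(-1,1)]
    c,s=np.cos(a),np.sin(a);return [(x+c*p[0]-s*p[1],y+s*p[0]+c*p[1],z+p[2]) for p in P]
def fitobj(kind,views,g):
    S=4;H=[]
    for T,im in views:
        k=np.zeros((420*S,560*S),np.uint8);cv2.fillPoly(k,[(pick(im,kind,T,np.array(g[:3])+[0,0,25])*S+S//2)],1);H.append((T,k))
    def cost(v,full=False):
        t=[]
        for T,k in H:
            q=np.zeros_like(k);h=cv2.convexHull(np.array([proj(T,m,p)*S+S/2 for p in pts(kind,*v)]).astype(np.int32));cv2.fillPoly(q,[h],1)
            t.append(1-(q&k).sum()/(q|k).sum())
        return t if full else sum(t)
    b=None
    for da in(-.15,0,.15):
        s=np.array([[0,0,0,0],[8,0,0,0],[0,8,0,0],[0,0,8,0],[0,0,0,.1]])+np.array(g)+[0,0,0,da]
        r=minimize(cost,s[0],method='Nelder-Mead',options=dict(initial_simplex=s,maxfev=150))
        if b is None or r.fun<b.fun:b=r
    return b.x,cost(b.x,True)
E
python3 - <<'E'
from objs import *
V=[(np.load(f'w{i}.npz')['T'],cv2.imread(f'pics/w{i}.png')) for i in(1,2)]
p=np.load('p.npy');C,Rm=layout(p);a=p[2]
for k,g,n in(('block',(488,-157,28,a),'nest_tape'),('tape',(604,-149,28,a),'nest_bottle')):
    x,e=fitobj(k,V,g);print(k,x[:3],np.degrees(x[3]),e,'rel nest',Rm.T@(x[:2]-C[n]))
# cap triangulation
A=[];b=[]
for (T,_),uv in zip(V,((203.3,34.5),(360.7,55.5))):
    o,d=ray(T,m,uv);d=d/np.linalg.norm(d);P=np.eye(3)-np.outer(d,d);A.append(P);b.append(P@o)
q=np.linalg.lstsq(np.vstack(A),np.hstack(b),rcond=None)[0];print('cap',q,'rel',Rm.T@(q[:2]-C['nest_block']))
for (T,_) in V: print(proj(T,m,q))
# triangulate tray floor corner / insert rim check in both views
plan([q[0],q[1],250],99)
E
```

```text
block [ 485.4214 -162.0824    6.1114] 8.590562381631733 [np.float64(0.04377687357515947), np.float64(0.032396167802229314)] rel nest [-6.2131  0.1755]
tape [ 607.4406 -150.5129   11.4693] 1.4125167743682794 [np.float64(0.06264033623121656), np.float64(0.07100511073253835)] rel nest [-0.9205 -8.0139]
cap [591.5656  -5.4149 132.1441] rel [ 6.7281 -2.2507]
[203.3195  35.4463]
[361.6026  55.5611]
at [ 540.8 -150.2  310. ] yaw 98.7 shift [0.6775 0.3597 0.3001] turn [ 0.001   0.0004 -0.0114]
```

```bash
python3 -m jog '0.06 0.5 0.25 0 0 0 -1;0.06 0.5 0.25 0 0 0 -1;0.06 0.5 0.25 0 0 0 -1;0.06 0.5 0.25 0 0 0 -1;0.06 0.5 0.25 0 0 0 -1'
python3 - <<'E'
from h import *
T,m,im=snap('wrist','w3');np.savez('w3.npz',T=T);print(T[:3,3])
plan([420,-130,270],99)
E
python3 -m jog '0.15 -0.96 0 0 0 0 -1;0.15 -0.96 0 0 0 0 -1;0.15 -0.96 0 0 0 0 -1;0.15 -0.96 0 0 0 0 -1;0.15 -0.96 0 0 0 0 -1;0.15 -0.96 0 0 0 0 -1'
python3 - <<'E'
from objs import *
T,m,im=snap('wrist','w4');np.savez('w4.npz',T=T);print(T[:3,3])
p=np.load('p.npy')
for i,c in((3,'a'),(4,'b')):
    overlay(cv2.imread(f'pics/w{i}.png'),np.load(f'w{i}.npz')['T'],m,shapes(p),(0,0,560,260),1.4,'o%d'%i)
cv2.imwrite('pics/o34.png',np.hstack([cv2.imread('pics/o%d.png'%i)[:,:] for i in(3,)]))
a=cv2.imread('pics/o3.png');b=cv2.imread('pics/o4.png');c=np.vstack([a,b])[:, :800];c=cv2.resize(c,None,fx=600/c.shape[0],fy=600/c.shape[0]) if c.shape[0]>600 else c;cv2.imwrite('pics/o34.png',c);print(c.shape)
E
```

```text
t: 5.4
ee_pos: [637.1, -123.5, 259.9]
orientation: [-2.047, -2.383, 0.001]
ft_force: [0.4, 0.1, -0.2]
width: 88.2
grasp_force: 0.0
[624.1566 -45.3737 403.8183]
at [ 637.1 -123.7  260.5] yaw 98.7 shift [ 0.1323 -1.0777 -0.0477] turn [ 0.0003  0.0005 -0.0113]
t: 6.05
ee_pos: [443.0, -123.2, 261.3]
orientation: [2.047, 2.379, 0.002]
ft_force: [1.2, 0.5, 0.8]
width: 87.9
grasp_force: 0.0
[429.5454 -44.9319 405.0357]
(600, 646, 3)
```

View pics/o34.png

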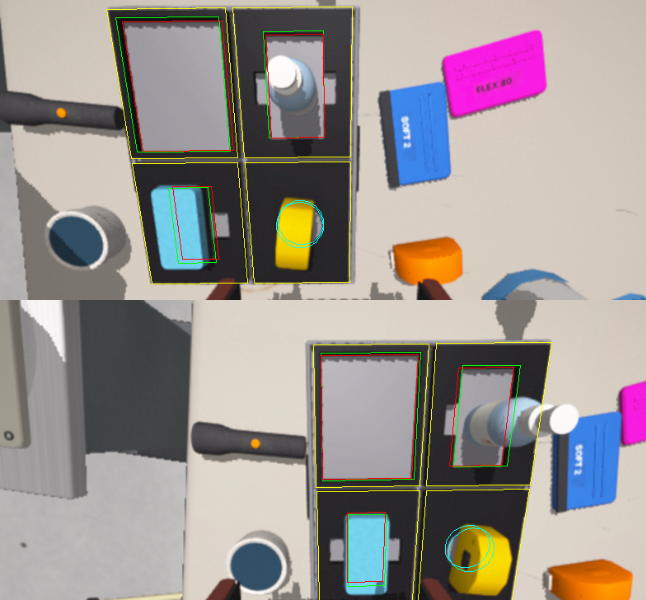

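```bash
cat > cap.py <<'E'
from objs import *
def capc(im,uv):
    h=cv2.cvtColor(im,cv2.COLOR_BGR2HSV);k=cv2.inRange(h,(0,0,205),(180,60,255));u,v=map(int,uv)
    c=np.zeros_like(k);cv2.circle(c,(u,v),13,255,-1);k&=c
    k=cv2.morphologyEx(k,cv2.MORPH_OPEN,np.ones((5,5)));cs=max(cv2.findContours(k,0,1)[0],key=cv2.contourArea);return cv2.minEnclosingCircle(cs)
def tri(L):
    A=[];b=[]
    for T,uv in L:
        o,d=ray(T,m,uv);d=d/np.linalg.norm(d);P=np.eye(3)-np.outer(d,d);A.append(P);b.append(P@o)
    q=np.linalg.lstsq(np.vstack(A),np.hstack(b),rcond=None)[0];return q,[proj(T,m,q)-uv for T,uv in L]
E
python3 - <<'E'
from cap import *
V=[(np.load(f'w{i}.npz')['T'],cv2.imread(f'pics/w{i}.png')) for i in(1,2,3,4)]
p=np.load('p.npy');C,Rm=layout(p);a=p[2]
for k,g,n in(('block',(488,-157,28,a),'nest_tape'),('tape',(604,-149,28,a),'nest_bottle')):
  for W in (V,V[1:],V[2:]):
    x,e=fitobj(k,W,g);print(k,x[:3],np.degrees(x[3]),np.array(e),'rel nest',Rm.T@(x[:2]-C[n]))
L=[]
for (T,im),uv in zip(V,((203.3,34.5),(360.7,55.5),(245,62),(489.6,103))):
    c,r=capc(im,uv);print(c,r);L.append((T,c))
for W in (L,L[1:],L[2:]):
    q,e=tri(W);print('cap',q,np.array(e).ravel(),'rel',Rm.T@(q[:2]-C['nest_block']))
E
```

```text
block [ 487.7607 -158.9954   23.3041] 9.222601621119503 [0.0788 0.0691 0.1614 0.0966] rel nest [-3.4081  2.8465]
block [ 487.9181 -160.1299   24.5355] 8.70732067557374 [0.0746 0.1488 0.1002] rel nest [-3.4351  1.7014]
block [ 487.9448 -160.1079   24.6428] 8.678454698285138 [0.1489 0.1002] rel nest [-3.4052  1.7188]
tape [ 605.6472 -149.4436   21.6056] 2.2795228540584853 [0.0725 0.0885 0.1008 0.1235] rel nest [-2.5188 -6.6703]
tape [ 605.7038 -150.6114   22.4789] 2.531551905072613 [0.0866 0.1001 0.123 ] rel nest [-2.6506 -7.8321]
tape [ 605.7401 -150.3926   23.8285] 2.5635205905787815 [0.1043 0.1164] rel nest [-2.5796 -7.622 ]
(203.5, 36.349998474121094) 10.647753715515137
(359.0, 56.31578826904297) 12.253767013549805
(245.0, 62.0) 13.000100135803223
(489.0, 103.0) 13.000100135803223
cap [587.5998 -10.0659 149.1312] [-0.1431 -0.0408  1.674   0.4762 -1.1566 -0.1717 -1.0944 -0.2494] rel [ 2.0665 -6.2039]
cap [587.5921 -10.0307 149.1943] [ 1.6909  0.4188 -1.172  -0.2383 -1.0378 -0.3012] rel [ 2.0645 -6.1679]
cap [588.4868 -10.0912 149.188 ] [-0.0041  0.0454  0.0169 -0.0414] rel [ 2.9379 -6.3714]
```

```bash
python3 -c "
from h import *
plan([588,-10,230],99.2)"
```

```text
at [ 444.2 -123.3  261.2] yaw 98.6 shift [0.4523 0.7954 0.158 ] turn [ 0.0063  0.003  -0.0192]
```

```bash
python3 -m jog '0.2 0.4 0.08 0.006 0.003 -0.02 -1;0.45 0.795 0.158 0.006 0.003 -0.02 -1;0.45 0.795 0.158 0.006 0.003 -0.02 -1;0.45 0.795 0.158 0.006 0.003 -0.02 -1;0.45 0.795 0.158 0.006 0.003 -0.02 -1;0.45 0.795 0.158 0.006 0.003 -0.02 -1;0.45 0.795 0.158 0.006 0.003 -0.02 -1'
python3 -c "
from cap import *
T,_,im=snap('wrist','w5')
plan([588,-10,135],99.2);print(proj(T,m,[588,-10,152]))
for r in look_for('mist_bottle','wrist'): print(r['confidence'],w(T,r['xyz']))
cv2.imwrite('pics/w5c.png',im[:,:,::-1][0:300,100:460])"
```

```text
t: 6.8
ee_pos: [586.9, -10.2, 228.1]
orientation: [-2.033, -2.391, 0.003]
ft_force: [0.2, 0.2, -0.5]
width: 88.0
grasp_force: 0.0
at [586.7 -10.5 228.3] yaw 99.2 shift [0.0006 0.0081 0.4666] turn [-0.0061 -0.0028  0.0011]
[287.7347 226.4705]
0.83 [583.4968  -2.1199 103.4237]
0.66 [591.9476 126.5508  86.6198]
```

View pics/w5c.png

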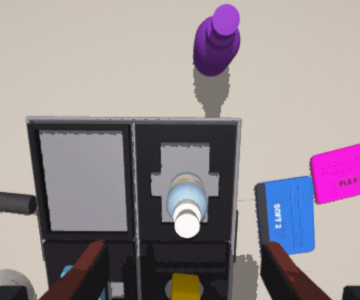

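```bash
python3 -m jog '0.006 0.008 0.2 0 0 0 -1;0.006 0.008 0.4 0 0 0 -1;0.006 0.008 0.466 0 0 0 -1;0.006 0.008 0.466 0 0 0 -1;0.006 0.008 0.466 0 0 0 -1'
python3 -m jog '0 0 0 0 0 0 1;0 0 0 0 0 0 1;0 0 0 0 0 0 1;0 0 0 0 0 0 1;0 0 0 0 0 0 1;0 0 0 0 0 0 1;0 0 0 0 0 0 1;0 0 0 0 0 0 1'
python3 -c "
from h import *
plan([454.3,-25.5,190],99.2)"
```

```text
t: 7.4
ee_pos: [589.0, -8.5, 136.2]
orientation: [-2.034, -2.392, 0.001]
ft_force: [0.0, -0.1, 0.8]
width: 87.9
grasp_force: 0.0
t: 8.2
ee_pos: [588.2, -8.1, 134.8]
orientation: [-2.032, -2.391, 0.002]
ft_force: [0.8, -0.5, -0.2]
width: 26.9
grasp_force: 0.0
at [588.2  -8.1 134.8] yaw 99.3 shift [ 0.0228 -0.6757 -0.2737] turn [-0.0063 -0.0031  0.0027]
```

```bash
python3 -m jog '0 0 0 0 0 0 1;0 0 0 0 0 0 1;0 0 -0.06 0 0 0 1;0 0 -0.14 0 0 0 1;0 0 -0.25 0 0 0 1;0 0 -0.25 0 0 0 1;0 0 -0.25 0 0 0 1'
python3 -c "
from h import *
plan([454.3,-25.5,190],99.2)"
```

```text
t: 8.9
ee_pos: [588.6, -8.2, 185.4]
orientation: [-2.033, -2.392, 0.001]
ft_force: [0.1, 0.5, -1.2]
width: 21.5
grasp_force: 29.9
at [588.6  -8.2 185.4] yaw 99.3 shift [ 0.0229 -0.6768 -0.0219] turn [-0.0036 -0.0026  0.0028]
```

```bash
python3 -m jog '0.004 -0.12 0 0 0 0 1;0.008 -0.3 0 0 0 0 1;0.016 -0.48 0 0 0 0 1;0.022 -0.62 0 0 0 0 1;0.023 -0.677 0 0 0 0 1;0.023 -0.677 0 0 0 0 1;0.023 -0.677 0 0 0 0 1'
python3 -c "
from h import *
plan([454.3,-25.5,135.8],99.2)"
```

```text
t: 9.6
ee_pos: [455.5, -25.5, 185.4]
orientation: [-2.033, -2.392, 0.001]
ft_force: [0.8, -0.1, -0.6]
width: 21.3
grasp_force: 29.9
at [455.5 -25.5 185.4] yaw 99.3 shift [ 0.0008 -0.0054  0.2482] turn [-0.0031 -0.0025  0.0025]
```

```bash
python3 -m jog '0 0 0.1 0 0 0 1;0 0 0.18 0 0 0 1;0 0 0.22 0 0 0 1;0 0 0.235 0 0 0 1;0 0 0.245 0 0 0 1;0 0 0.245 0 0 0 1;0 0 0.25 0 0 0 1;0 0 0.25 0 0 0 1'
```

```text
t: 10.4
ee_pos: [454.2, -25.5, 135.7]
orientation: [-2.033, -2.392, 0.001]
ft_force: [-0.0, -0.1, -2.0]
width: 21.4
grasp_force: 29.9
```

```bash
python3 -m jog '0 0 0.005 0 0 0 1;0 0 0.005 0 0 0 1;0 0 0.005 0 0 0 -1;0 0 0.005 0 0 0 -1;0 0 0.005 0 0 0 -1;0 0 0.005 0 0 0 -1;0 0 0.005 0 0 0 -1;0 0 0.005 0 0 0 -1'
python3 -m jog '0 0 -0.1 0 0 0 -1;0 0 -0.25 0 0 0 -1;0 0 -0.45 0 0 0 -1;0 0 -0.6 0 0 0 -1;0 0 -0.6 0 0 0 -1'
python3 - <<'E'
from objs import *
V=[(np.load(f'w{i}.npz')['T'],cv2.imread(f'pics/w{i}.png')) for i in(2,3,4)]
# z fixed at 28
import objs
for k,g in(('block',(488,-159,9.)),('tape',(605.7,-150,2.5))):
    best=None;mk=[]
    for T,im in V:
        q=np.zeros((420,560),np.uint8);cv2.fillPoly(q,[pick(im,k,T,(g[0],g[1],55))],1);mk.append(q)
    def cost(v):
        t=0
        for (T,_),q in zip(V,mk):
            h=np.zeros_like(q);cv2.fillPoly(h,[cv2.convexHull(np.array([proj(T,m,P) for P in pts(k,v[0],v[1],28,np.radians(v[2]))]).round().astype(np.int32))],1)
            t+=1-(h&q).sum()/(h|q).sum()
        return t
    s=np.array([g,(g[0]+6,g[1],g[2]),(g[0],g[1]+6,g[2]),(g[0],g[1],g[2]+6)])
    r=minimize(cost,g,method='Nelder-Mead',options=dict(initial_simplex=s));print(k,r.x,r.fun)
plan([488.5,-159.5,220],99)
E
```

```text
t: 11.2
ee_pos: [453.9, -25.4, 134.3]
orientation: [-2.032, -2.391, 0.002]
ft_force: [0.8, -0.6, 0.8]
width: 66.2
grasp_force: 0.0
t: 11.7
ee_pos: [456.7, -25.8, 258.2]
orientation: [2.032, 2.392, 0.005]
ft_force: [-0.5, -0.0, -0.7]
width: 87.8
grasp_force: 0.0
block [ 487.9921 -157.9619   10.2842] 0.361854612828139
tape [ 604.999  -149.4897    2.7873] 0.35558785183911323
at [456.7 -25.8 258.2] yaw 99.3 shift [-0.6855  0.0483  0.1912] turn [0.0083 0.0005 0.0094]
```

```bash
python3 -m jog '-0.3 0.02 0.05 0 0 0 -1;-0.68 0.048 0.29 0 0 0 -1;-0.68 0.048 0.29 0 0 0 -1;-0.68 0.048 0.29 0 0 0 -1;-0.68 0.048 0.29 0 0 0 -1;-0.68 0.048 0.29 0 0 0 -1;-0.68 0.048 0.29 0 0 0 -1'
python3 - <<'E'
from objs import *
T,_,im=snap('wrist','w6');b=np.ascontiguousarray(im[:,:,::-1]);p=np.load('p.npy')
P=pts('block',488,-158.5,28,np.radians(9.5))
overlay(b,T,m,[([P[i] for i in(1,5,7,3)],(0,0,255))]+shapes(p)[:2]+shapes(p)[4:6],(80,0,480,330),1.8,'o6')
plan([488,-158.5,60],99.3)
E
```

```text
t: 12.4
ee_pos: [485.5, -157.2, 196.5]
orientation: [-2.031, -2.393, 0.002]
ft_force: [0.4, 0.6, 0.2]
width: 87.7
grasp_force: 0.0
at [ 485.6 -157.2  196.7] yaw 99.4 shift [-0.0092  0.0121  0.6834] turn [-0.0042 -0.0023  0.0021]
```

View pics/o6.png

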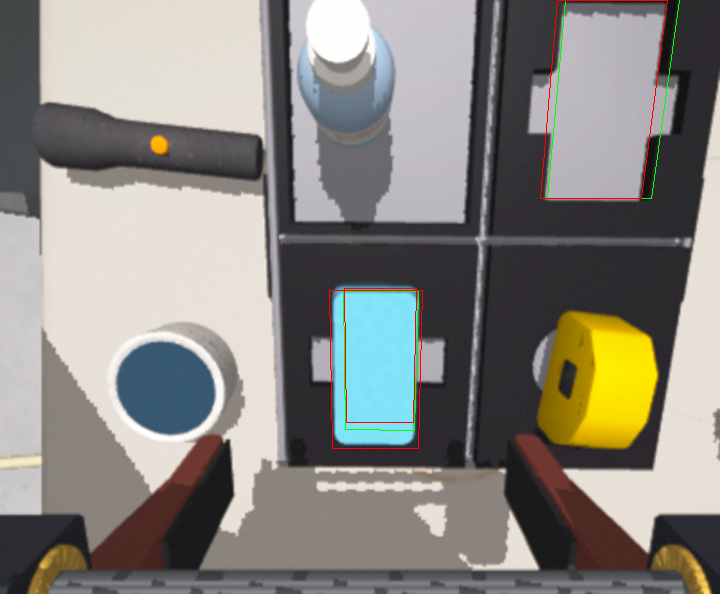

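```bash
python3 -m jog '-0.005 0.01 0.2 0 0 0 -1;-0.005 0.01 0.42 0 0 0 -1;-0.005 0.01 0.6 0 0 0 -1;-0.005 0.01 0.682 0 0 0 -1;-0.005 0.01 0.686 0 0 0 -1;-0.005 0.01 0.686 0 0 0 -1'
python3 -m jog '0 0 0 0 0 0 1;0 0 0 0 0 0 1;0 0 0 0 0 0 1;0 0 0 0 0 0 1;0 0 0 0 0 0 1;0 0 0 0 0 0 1;0 0 0 0 0 0 1;0 0 0 0 0 0 1'
```

```text
t: 13.05
ee_pos: [487.6, -158.3, 59.5]
orientation: [-2.031, -2.393, 0.002]
ft_force: [-0.2, 0.7, 0.2]
width: 88.0
grasp_force: 0.0
t: 13.85
ee_pos: [487.3, -158.8, 59.0]
orientation: [-2.033, -2.392, 0.002]
ft_force: [-0.4, 0.5, 3.5]
width: 47.1
grasp_force: 30.0
```

```bash
python3 -m jog '0 0 -0.15 0 0 0 1;0 0 -0.35 0 0 0 1;0 0 -0.5 0 0 0 1;0 0 -0.5 0 0 0 1;0 0 -0.5 0 0 0 1'
python3 -c "
from h import *
plan([584.7,-5.1,110],99.25)"
```

```text
t: 14.35
ee_pos: [487.5, -158.8, 158.9]
orientation: [-2.033, -2.392, 0.002]
ft_force: [-0.5, 0.6, -0.7]
width: 46.7
grasp_force: 30.0
at [ 487.5 -158.8  158.9] yaw 99.3 shift [0.6797 0.6042 0.2441] turn [-0.0045 -0.0022  0.0012]
```

```bash
python3 -m jog '0.17 0.15 0 0 0 0 1;0.34 0.3 0 0 0 0 1;0.51 0.45 0 0 0 0 1;0.68 0.604 0 0 0 0 1;0.68 0.604 0.1 0 0 0 1;0.68 0.604 0.244 0 0 0 1;0.68 0.604 0.244 0 0 0 1;0.68 0.604 0.244 0 0 0 1'
python3 - <<'E'
from objs import *
T,_,im=snap('wrist','w7');b=np.ascontiguousarray(im[:,:,::-1]);p=np.load('p.npy');o=get_obs();e=o['ee_pos']
z0=e[2]-59+28
x=[e[0],e[1],np.radians(yaw()-90)]
P=pts('block',e[0],e[1],z0,x[2])
overlay(b,T,m,[([P[i] for i in(1,5,7,3)],(0,0,255))]+shapes(p)[:2]+shapes(p)[4:6],(80,0,480,330),1.8,'o7')
plan([584.7,-5.1,47.5],99.25)
E
```

```text
t: 15.15
ee_pos: [583.2, -5.1, 108.3]
orientation: [-2.03, -2.389, 0.006]
ft_force: [0.6, 0.6, 0.6]
width: 46.6
grasp_force: 30.0
at [584.2  -5.3 109.4] yaw 99.3 shift [-0.0002  0.0039  0.3097] turn [-0.0088 -0.0036  0.0004]
```

View pics/o7.png

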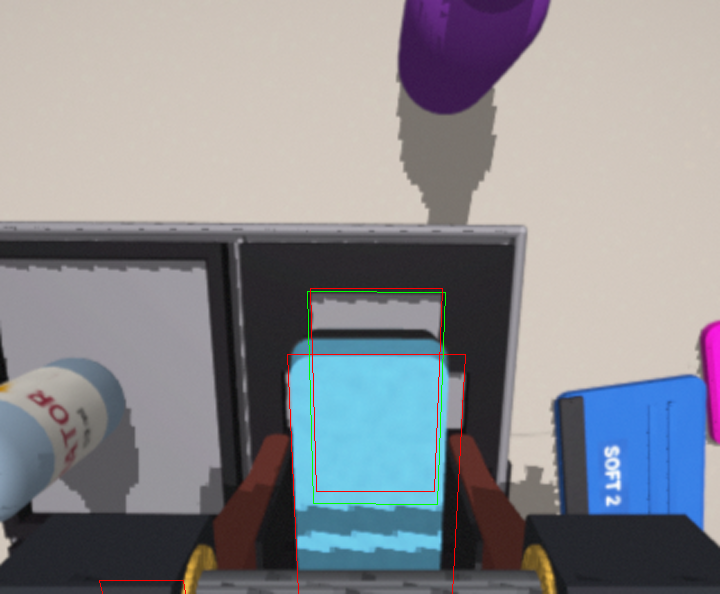

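Run:
```python
from objs import *
b=cv2.imread('pics/w7.png');u=286
print([ (v,*b[v,u]) for v in range(176,212,1)])
print([ (c,int(b[225,c,0]),int(b[225,c,2])) for c in list(range(236,252))+list(range(320,345))])
T=np.load('w2.npz')['T'];o=get_obs();T,_=campose('wrist',o);e=o['ee_pos'];z0=e[2]-59+28
for pt in pts('block',e[0],e[1],z0,np.radians(9.3)):
    print(np.round(pt,1),proj(T,m,pt))
```

```text
[(176, np.uint8(161), np.uint8(156), np.uint8(158)), (177, np.uint8(162), np.uint8(155), np.uint8(158)), (178, np.uint8(162), np.uint8(156), np.uint8(158)), (179, np.uint8(162), np.uint8(155), np.uint8(158)), (180, np.uint8(160), np.uint8(154), np.uint8(157)), (181, np.uint8(154), np.uint8(148), np.uint8(150)), (182, np.uint8(126), np.uint8(119), np.uint8(116)), (183, np.uint8(53), np.uint8(50), np.uint8(50)), (184, np.uint8(34), np.uint8(34), np.uint8(34)), (185, np.uint8(34), np.uint8(31), np.uint8(33)), (186, np.uint8(36), np.uint8(35), np.uint8(34)), (187, np.uint8(62), np.uint8(58), np.uint8(47)), (188, np.uint8(116), np.uint8(100), np.uint8(66)), (189, np.uint8(162), np.uint8(136), np.uint8(77)), (190, np.uint8(167), np.uint8(140), np.uint8(79)), (191, np.uint8(170), np.uint8(143), np.uint8(79)), (192, np.uint8(169), np.uint8(144), np.uint8(79)), (193, np.uint8(168), np.uint8(142), np.uint8(78)), (194, np.uint8(168), np.uint8(143), np.uint8(79)), (195, np.uint8(167), np.uint8(140), np.uint8(78)), (196, np.uint8(170), np.uint8(142), np.uint8(79)), (197, np.uint8(196), np.uint8(1
[... 1043 characters left out ...]
111), (322, 233, 112), (323, 233, 112), (324, 233, 114), (325, 233, 112), (326, 232, 111), (327, 230, 116), (328, 195, 140), (329, 166, 155), (330, 161, 156), (331, 161, 157), (332, 161, 157), (333, 160, 156), (334, 160, 156), (335, 161, 157), (336, 148, 144), (337, 82, 81), (338, 32, 32), (339, 25, 26), (340, 36, 35), (341, 35, 34), (342, 39, 38), (343, 40, 39), (344, 38, 38)]
[568.1 -52.   78.4] [250.7341 311.8077]
[568.1 -52.  110.4] [244.4759 346.3429]
[554.   33.9  78.4] [245.9281 182.0064]
[554.   33.9 110.4] [237.6184 195.2958]
[614.4 -44.4  78.4] [322.0285 311.9258]
[614.4 -44.4 110.4] [328.4951 346.517 ]
[600.4  41.5  78.4] [327.129  182.0141]
[600.4  41.5 110.4] [335.7459 195.3208]
```

```bash
python3 -m jog '0.002 0.004 0.1 0 0 0 1;0.002 0.004 0.19 0 0 0 1;0.002 0.004 0.23 0 0 0 1;0.002 0.004 0.26 0 0 0 1;0.002 0.004 0.28 0 0 0 1;0.002 0.004 0.3 0 0 0 1;0.002 0.004 0.308 0 0 0 1;0.002 0.004 0.308 0 0 0 1'
```

```text
t: 16.0
ee_pos: [585.2, -4.5, 48.4]
orientation: [-2.032, -2.392, 0.002]
ft_force: [-0.7, -0.2, -0.0]
width: 46.8
grasp_force: 30.0
```

```bash
python3 -m jog '0 0 0.005 0 0 0 1;0 0 0.005 0 0 0 1;0 0 0.003 0 0 0 -1;0 0 0.003 0 0 0 -1;0 0 0.003 0 0 0 -1;0 0 0.003 0 0 0 -1;0 0 0 0 0 0 -1;0 0 0 0 0 0 -1'
python3 -m jog '0 0 -0.15 0 0 0 -1;0 0 -0.4 0 0 0 -1;0 0 -0.7 0 0 0 -1;0 0 -0.8 0 0 0 -1;0 0 -0.8 0 0 0 -1;0 0 -0.8 0 0 0 -1'
python3 -c "
from h import *
plan([605.2,-148,200],92.7)"
```

```text
t: 16.8
ee_pos: [585.2, -4.4, 48.4]
orientation: [-2.032, -2.391, 0.002]
ft_force: [0.8, -0.5, 0.7]
width: 87.5
grasp_force: 0.0
t: 17.4
ee_pos: [585.7, -4.6, 208.7]
orientation: [-2.033, -2.392, 0.001]
ft_force: [0.9, -0.5, -0.4]
width: 87.8
grasp_force: 0.0
at [585.7  -4.6 208.7] yaw 99.3 shift [-0.7232 -0.0194  0.0427] turn [-0.0037 -0.0024  0.2194]
```

```bash
python3 -m jog '-0.25 0 0.02 0 0 0.1 -1;-0.5 -0.01 0.04 0 0 0.22 -1;-0.723 -0.019 0.043 0 0 0.22 -1;-0.723 -0.019 0.043 0 0 0.22 -1;-0.723 -0.019 0.043 0 0 0.22 -1;-0.723 -0.019 0.043 0 0 0.22 -1'
python3 - <<'E'
from objs import *
T,_,im=snap('wrist','w8');b=np.ascontiguousarray(im[:,:,::-1]);p=np.load('p.npy')
P=pts('tape',605,-149.5,28,np.radians(2.7))
S=[([P[i] for i in(0,4,6,2)],(0,0,255)),([P[i] for i in(1,5,7,3)],(255,0,255)),([P[i] for i in(8,10,11,9)],(0,0,255))]
overlay(b,T,m,S+shapes(p)[:2]+shapes(p)[4:6],(80,0,480,330),1.8,'o8')
plan([605,-147.5,72],92.7)
E
```

```text
t: 18.0
ee_pos: [604.3, -146.9, 198.0]
orientation: [-2.164, -2.269, 0.004]
ft_force: [-0.4, 0.1, 0.1]
width: 87.5
grasp_force: 0.0
at [ 604.5 -146.6  198.4] yaw 92.8 shift [-0.0059  0.0055  0.6318] turn [-0.0102 -0.004   0.0017]
```

View pics/o8.png

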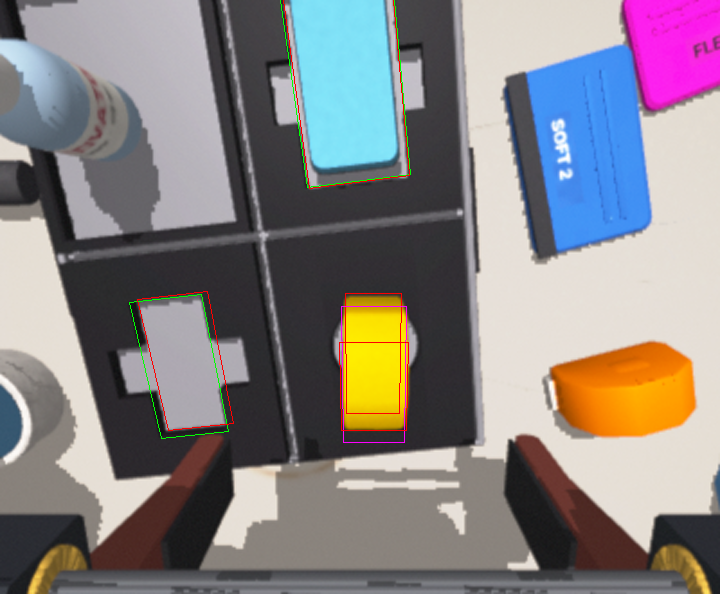

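```bash
python3 -m jog '-0.004 0.005 0.2 0 0 0 -1;-0.004 0.005 0.4 0 0 0 -1;-0.004 0.005 0.58 0 0 0 -1;-0.004 0.005 0.655 0 0 0 -1;-0.004 0.005 0.655 0 0 0 -1;-0.004 0.005 0.655 0 0 0 -1'
python3 -m jog '0 0 0 0 0 0 1;0 0 0 0 0 0 1;0 0 0 0 0 0 1;0 0 0 0 0 0 1;0 0 0 0 0 0 1;0 0 0 0 0 0 1;0 0 0 0 0 0 1;0 0 0 0 0 0 1'
python3 -m jog '0 0 0 0 0 0 1;0 0 -0.02 0 0 0 1;0 0 -0.1 0 0 0 1;0 0 -0.25 0 0 0 1;0 0 -0.3 0 0 0 1;0 0 -0.3 0 0 0 1;0 0 -0.3 0 0 0 1'
python3 -c "
from h import *
plan([491.6,-161.3,127],99.25)"
```

```text
t: 18.65
ee_pos: [606.6, -148.1, 69.5]
orientation: [-2.166, -2.272, 0.002]
ft_force: [0.3, -0.5, 0.6]
width: 87.6
grasp_force: 0.0
t: 19.45
ee_pos: [605.8, -148.5, 68.4]
orientation: [-2.167, -2.27, 0.003]
ft_force: [-0.1, 0.4, -0.2]
width: 32.1
grasp_force: 30.0
t: 20.15
ee_pos: [605.8, -148.6, 128.4]
orientation: [-2.167, -2.271, 0.002]
ft_force: [-0.8, -0.9, -2.4]
width: 31.8
grasp_force: 29.9
at [ 605.8 -148.6  128.4] yaw 92.7 shift [-0.037  -0.5731  0.0088] turn [-0.0061 -0.0026 -0.219 ]
```

```bash
python3 -m jog '-0.01 -0.14 0 0 0 -0.06 1;-0.02 -0.3 0 0 0 -0.12 1;-0.03 -0.45 0 0 0 -0.22 1;-0.041 -0.573 0 0 0 -0.22 1;-0.041 -0.573 0 0 0 -0.22 1;-0.041 -0.573 0.1 0 0 -0.22 1;-0.041 -0.573 0.1 0 0 -0.22 1;-0.041 -0.573 0.1 0 0 -0.22 1'
python3 - <<'E'
from objs import *
T,_,im=snap('wrist','w9');b=np.ascontiguousarray(im[:,:,::-1]);p=np.load('p.npy');e=get_obs()['ee_pos']
a=np.radians(yaw()-90);c=np.array([e[0]-np.sin(a)*-1,e[1]+1]);o=c-2*np.array([-np.sin(a),np.cos(a)])
P=pts('tape',o[0],o[1],e[2]-68.4+28,a)
S=[([P[i] for i in(0,4,6,2)],(0,0,255)),([P[i] for i in(8,10,11,9)],(255,0,255))]
overlay(b,T,m,S+shapes(p)[:2],(180,80,400,320),2.5,'o9')
plan([491.7,-162.2,56.6],99.25)
E
```

```text
t: 20.95
ee_pos: [491.8, -161.9, 108.2]
orientation: [-2.031, -2.39, 0.003]
ft_force: [1.1, 0.0, -1.8]
width: 32.0
grasp_force: 29.9
at [ 492.2 -162.   108.7] yaw 99.3 shift [-0.0008 -0.0017  0.2604] turn [-0.0069 -0.0036  0.0014]
```

View pics/o9.png

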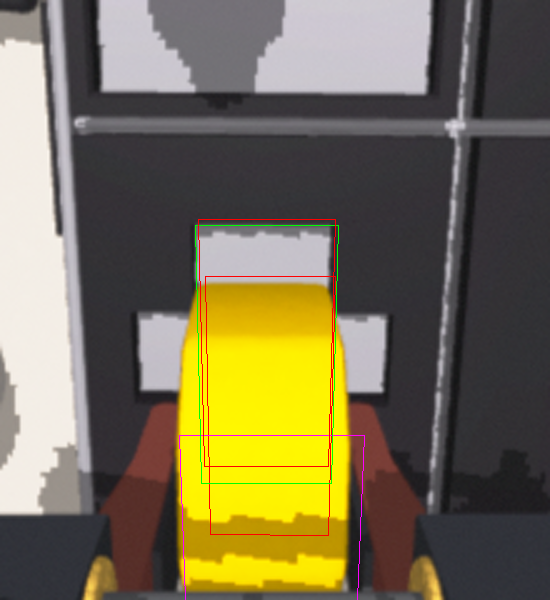

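```bash
python3 -m jog '0.005 0.001 0.08 0 0 0 1;0.005 0.001 0.14 0 0 0 1;0.005 0.001 0.18 0 0 0 1;0.005 0.001 0.21 0 0 0 1;0.005 0.001 0.235 0 0 0 1;0.005 0.001 0.252 0 0 0 1;0.005 0.001 0.257 0 0 0 1;0.005 0.001 0.257 0 0 0 1'
```

```text
t: 21.8
ee_pos: [491.8, -161.1, 57.5]
orientation: [-2.032, -2.391, 0.002]
ft_force: [-0.1, 0.5, -2.1]
width: 31.7
grasp_force: 29.9
```

```bash
python3 -m jog '0 0 0.005 0 0 0 1;0 0 0.005 0 0 0 1;0 0 0.004 0 0 0 -1;0 0 0.004 0 0 0 -1;0 0 0.004 0 0 0 -1;0 0 0.004 0 0 0 -1;0 0 0.004 0 0 0 -1;0 0 0.004 0 0 0 -1'
python3 -m jog '0 0 -0.15 0 0 0 -1;0 0 -0.4 0 0 0 -1;0 0 -0.7 0 0 0 -1;0 0 -0.87 0 0 0 -1;0 0 -0.87 0 0 0 -1;0 0 -0.87 0 0 0 -1'
python3 -c "
from h import *
plan([454.1,-25.5,230],99.25)"
```

```text
t: 22.6
ee_pos: [491.7, -161.1, 56.7]
orientation: [-2.032, -2.392, 0.002]
ft_force: [-0.1, 0.5, -0.7]
width: 76.4
grasp_force: 0.0
t: 23.2
ee_pos: [492.7, -161.4, 231.6]
orientation: [-2.034, -2.393, 0.001]
ft_force: [-1.3, -0.6, 0.2]
width: 87.9
grasp_force: 0.0
at [ 492.7 -161.4  231.6] yaw 99.3 shift [ 0.7015 -0.0806  0.0081] turn [-0.0019 -0.0008  0.0012]
```

```bash
python3 - <<'E'
from cap import *
T,_,im=snap('wrist','w10');print(proj(T,m,[454,-25.5,152]),capc(im[:,:,::-1],proj(T,m,[454,-25.5,152])));np.savez('w10.npz',T=T)
E
python3 -m jog '0.35 -0.08 0 0 0 0 -1;0.7 -0.08 0 0 0 0 -1;0.7 -0.08 0 0 0 0 -1;0.7 -0.08 0 0 0 0 -1;0.7 -0.08 0 0 0 0 -1;0.7 -0.08 0 0 0 0 -1'
python3 - <<'E'
from cap import *
T,_,im=snap('wrist','w11');print(proj(T,m,[454,-25.5,152]),capc(im[:,:,::-1],proj(T,m,[454,-25.5,152])))
a=cv2.imread('pics/w10.png');c=np.hstack([cv2.resize(a[20:170,180:330],None,fx=2.6,fy=2.6),cv2.resize(im[120:270,210:360,::-1],None,fx=2.6,fy=2.6)]);cv2.imwrite('pics/capc.png',c)
plan([454.1,-25.5,135],99.25)
E
```

```text
[260.8535  17.9496] ((260.0, 17.0), 13.000100135803223)
t: 23.85
ee_pos: [453.7, -26.2, 229.9]
orientation: [-2.032, -2.39, 0.004]
ft_force: [-0.4, 0.5, 0.5]
width: 87.7
grasp_force: 0.0
[286.8213 224.9329] ((285.5, 225.5), 12.349188804626465)
at [453.9 -26.5 230.2] yaw 99.2 shift [0.0038 0.0038 0.4758] turn [-0.0085 -0.0033 -0.0008]
```

View pics/capc.png

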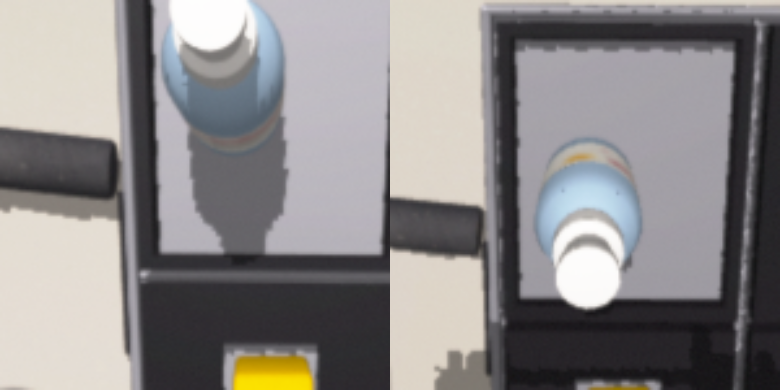

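```bash
python3 -m jog '0 0 0.2 0 0 0 -1;0 0 0.4 0 0 0 -1;0 0 0.475 0 0 0 -1;0 0 0.475 0 0 0 -1;0 0 0.475 0 0 0 -1'
python3 -m jog '0 0 0 0 0 0 1;0 0 0 0 0 0 1;0 0 0 0 0 0 1;0 0 0 0 0 0 1;0 0 0 0 0 0 1;0 0 0 0 0 0 1;0 0 0 0 0 0 1;0 0 0 0 0 0 1'
python3 -m jog '0 0 0 0 0 0 1;0 0 0 0 0 0 1;0 0 -0.06 0 0 0 1;0 0 -0.2 0 0 0 1;0 0 -0.4 0 0 0 1;0 0 -0.5 0 0 0 1;0 0 -0.5 0 0 0 1;0 0 -0.5 0 0 0 1'
python3 -c "
from h import *
plan([607.1,-142.5,230],99.25)"
```

```text
t: 24.4
ee_pos: [453.9, -26.4, 135.9]
orientation: [-2.034, -2.39, 0.003]
ft_force: [1.0, -0.7, 0.3]
width: 87.9
grasp_force: 0.0
t: 25.2
ee_pos: [453.6, -25.6, 135.9]
orientation: [-2.032, -2.391, 0.002]
ft_force: [-0.2, 0.4, -0.7]
width: 27.2
grasp_force: 0.0
t: 26.0
ee_pos: [453.7, -25.7, 236.0]
orientation: [-2.033, -2.392, 0.002]
ft_force: [-1.3, 0.4, -1.8]
width: 21.1
grasp_force: 29.9
at [453.7 -25.7 236. ] yaw 99.3 shift [-0.7003  0.6628  0.0273] turn [-0.0048 -0.0027  0.0011]
```

```bash
python3 -m jog '-0.17 0.16 0 0 0 0 1;-0.34 0.32 0 0 0 0 1;-0.5 0.48 0 0 0 0 1;-0.64 0.61 0 0 0 0 1;-0.7 0.663 0 0 0 0 1;-0.7 0.663 0 0 0 0 1;-0.7 0.663 0 0 0 0 1'
python3 - <<'E'
from cap import *
p=np.load('p.npy');T=np.load('w10.npz')['T'];u=proj(T,m,[607.1,-142.5,28]);print(u)
x,y=map(int,u);overlay(cv2.imread('pics/w10.png'),T,m,shapes(p),(x-90,y-90,x+90,y+90),3.3,'o10')
plan([607.1,-142.0,136.4],99.25)
E
```

```text
t: 26.7
ee_pos: [605.9, -142.0, 233.1]
orientation: [-2.03, -2.388, 0.005]
ft_force: [0.4, -0.4, -1.3]
width: 21.2
grasp_force: 29.9
[385.755  188.9345]
at [ 605.9 -142.   233.1] yaw 99.3 shift [-0.0027  0.0095  0.4832] turn [-0.0133 -0.0065  0.0005]
```

View pics/o10.png

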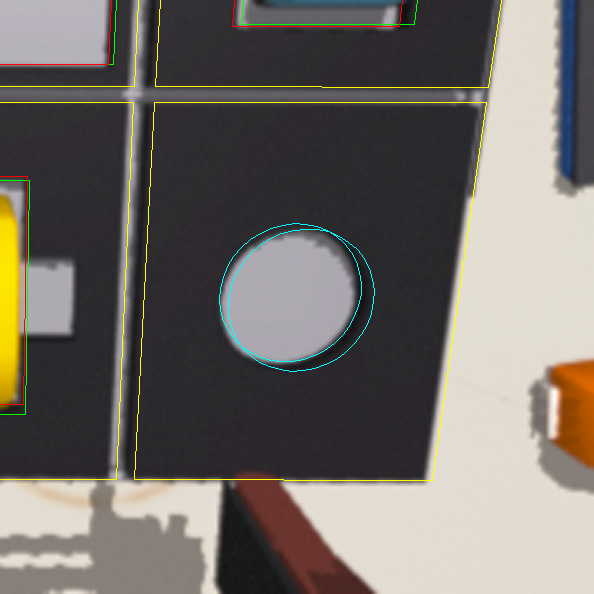

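```bash
python3 -m jog '-0.002 0.003 0.12 0 0 0 1;-0.002 0.003 0.25 0 0 0 1;-0.002 0.003 0.34 0 0 0 1;-0.002 0.003 0.4 0 0 0 1;-0.002 0.003 0.4 0 0 0 1;-0.002 0.003 0.4 0 0 0 1'
python3 -c "
from h import *
plan([606.5,-142.0,136.4],99.25)"
```

```text
t: 27.3
ee_pos: [607.7, -142.3, 155.6]
orientation: [-2.032, -2.392, 0.002]
ft_force: [0.5, 0.3, -1.2]
width: 21.5
grasp_force: 29.9
at [ 607.7 -142.3  155.6] yaw 99.3 shift [ 0.0023 -0.0053  0.0962] turn [-0.006  -0.0031  0.0018]
```

```bash
python3 -m jog '0.002 -0.005 0.02 0 0 0 1;0.002 -0.005 0.04 0 0 0 1;0.002 -0.005 0.06 0 0 0 1;0.002 -0.005 0.075 0 0 0 1;0.002 -0.005 0.09 0 0 0 1;0.002 -0.005 0.096 0 0 0 1;0.002 -0.005 0.096 0 0 0 1;0.002 -0.005 0.096 0 0 0 1'
```

```text
t: 28.1
ee_pos: [606.7, -142.4, 136.0]
orientation: [-2.032, -2.391, 0.002]
ft_force: [-0.8, 0.4, -0.5]
width: 21.3
grasp_force: 29.9
```

In the hole at the expected height and no contact force; release and retreat.

```bash
python3 -m jog '0 0 0 0 0 0 -1;0 0 0 0 0 0 -1;0 0 0 0 0 0 -1;0 0 0 0 0 0 -1;0 0 0 0 0 0 -1;0 0 0 0 0 0 -1'
python3 -m jog '0 0 -0.1 0 0 0 -1;0 0 -0.3 0 0 0 -1;0 0 -0.5 0 0 0 -1;0 0 -0.75 0 0 0 -1;0 0 -0.75 0 0 0 -1;0 0 -0.75 0 0 0 -1'
python3 -m jog '-0.1 -0.35 0 0 0 0 -1;-0.1 -0.35 0 0 0 0 -1;-0.1 -0.35 0 0 0 0 -1;-0.1 -0.35 0 0 0 0 -1;-0.1 -0.35 0 0 0 0 -1'
python3 - <<'E'
from objs import *
T,_,im=snap('wrist','w12');p=np.load('p.npy')
overlay(np.ascontiguousarray(im[:,:,::-1]),T,m,shapes(p)[:1]+shapes(p)[4:5]+shapes(p)[-2:],(150,0,450,260),2.3,'o12')
E
```

```text
t: 28.7
ee_pos: [606.7, -142.4, 136.1]
orientation: [-2.032, -2.391, 0.002]
ft_force: [-0.1, 0.6, 0.6]
width: 65.6
grasp_force: 0.0
t: 29.3
ee_pos: [607.7, -142.7, 287.5]
orientation: [-2.034, -2.393, 0.0]
ft_force: [0.3, -0.1, -0.6]
width: 88.1
grasp_force: 0.0
t: 29.8
ee_pos: [542.0, -173.3, 285.6]
orientation: [-2.032, -2.391, 0.002]
ft_force: [0.4, -0.1, 0.4]
width: 88.2
grasp_force: 0.0
```

View pics/o12.png

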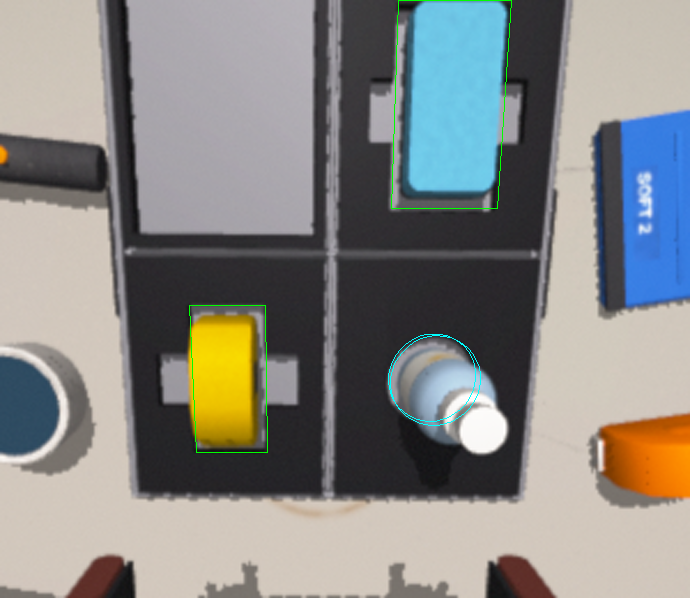

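Run:
```python
from cap import *
T,_=campose('wrist');u=proj(T,m,[606.7,-142.5,152]);print((u-[150,0])*2.3)
print(close_job())
```

```text
[484.5945 425.7632]
the job is handed in; nothing more can be done
None
```

The tape measure, hand block and mist bottle are each in their own cut-out, with the bottle upright. I didn't touch the torch, tin, squeegee or look-alikes. The job was handed in at about 30 s of the 88 s allowed.

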